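# Unlock the medicine box on its slide and hold the key turned

## Robot

A 6-joint arm with a two-finger parallel gripper is mounted at the origin on the work surface; the furniture and walls round the work are solid. World frame = base frame: x ahead of the robot, y to its left, z up, the work surface at z = 0. Lengths are in mm, angles in rad, forces in N, time in s.
With the tool pointing down it reaches from about 275 to 750 mm from the base axis. Payload 10.2 kg.
Tool frame: the origin (TCP) lies at the very end of the fingers, on their centre line; the grasp point (between the pads) lies 19 mm behind it; z points along the fingers, x is the direction in which the jaws open and shut, and the axes are right-handed (so a half turn about z gives the same grasp; the last joint's range is limited). The gripper opens to 85 mm and grips with 20 to 120 N. Pads are 22 mm wide; open, the fingers measure 114 mm over their backs; the gripper's body (76 mm by 85 mm) begins 54 mm behind the grasp point. The pads swing forward as they close: fully open they stand 13 mm farther back than shut.
Start: joints at [-1.327, 0.313, 1.498, -0, 1.331, -0.223], TCP at [236.255, -468.844, 231.294] pointing down, gripper open.
Joint ranges: [-2.94, 2.94], [-0.97, 2.17], [0.19, 2.56], [-1.23, 4.37], [0.02, 3.11], [-2.88, 2.88]. Speed limits (rad/s): [2.39, 2.39, 3.01, 3.14, 3.14, 3.14].

## Interface

Orientations are given as a unit quaternion [w, x, y, z].
In Python, from rig import ctrl, cams gives the robot as it stands.
- The arm moves only by the tool play_rows, never from a script. Its argument "steps" is a list of rows, each a list of 2 entries, a list of its own where there are three numbers: the shift along the tool's x, y, z normalised to -1 to 1, where 1 is 0.75 m, then the turn, a rotation vector about the tool's x, y, z normalised to -1 to 1, where 1 is 45 degrees. A call has 1 to 20 rows; each row shifts and turns the commanded pose from where the row before left it, along the tool's axes as they then stand; what a row does not reach is not made up. A row lasts 1/10 s, in which the tool goes at most 50 mm and 8.59 degrees, less where a joint would pass 70% of its speed; a pose out of reach is approached as far as the arm can. A call with a number of a shift or a turn outside -1 to 1 is refused whole. A call with a gripper value outside its range is refused whole. "grip" is the closure, from 0 (fully open) to 1 (shut), set as the call begins (left out, the last holds). The fingers move at their own pace and stop on an object; "squeeze" is the grip in N (left out, the last holds). Time passes only in rows, so rows that do not move let the fingers close. It gives the time, the measured TCP pose, the force and the opening at its end, in the units of the state.
- ctrl.sense(): the state, without advancing time (a new reading comes with each control period).
- cams.capture(name): name is "side" or "top" or "wrist"; returns the picture (400x640x3 uint8, red, green, blue); there is no depth.
- cams.camera_info(name): a dict with "fx", "fy", "cx", "cy" (pixels), "xyz" and "attitude" of the camera in the world. Camera axes: x right, y up, looking along -z (the intrinsics and any distortion apply to the point x, -y, -z); pixel columns grow to the right and rows downward; lengths in mm; the calibration is good to about 2 mm. The wrist camera is an equidistant fisheye: a pixel r from the principal point sees the ray r / f radians off the axis. A picture is of the moment at which its call begins: read the wrist's pose just before it. camera_info takes no time and is no camera call; for the wrist camera it gives the pose at the moment of the call.
- ctrl.finish_job(): hands the job in, once; it reports no verdict.
Trained networks look in the newest picture that a camera, given by its name, has taken for a name from the list of things; names that differ only in an ending like _2 or _b are one class to them, and where a whole thing is asked for, a point or a joint stands for the part that bears it (a point fixed in the world has none). Each returns a list of dicts, best first, with "p" (0 to 1); they miss things now and then, are a little off and sometimes report something else, mostly with a low value. They report only what shows in the picture. A call takes as long as a camera call. They do not tell look-alikes from the thing itself.
- cams.search_frame(camera, thing): "rect" ([centre column, centre row, width, height] in pixels, round what is visible of it).
- cams.tip_of(camera, thing): "pixel" ([column, row] in pixels: a listed point, or the origin of a listed thing).
The state is a dict: "time_s": time; "joints": joint angles; "dq": joint speeds; "tau": joint torques, N m; "eef_pos": TCP position; "ee_rot": TCP orientation; "force": force on the tool from outside, world axes, zero at the start; "wrist_torque": the same for the moment, N m; "grip_width": opening from 0.0 (shut) to 1.0 (fully open).
Only numpy, scipy, OpenCV 4.12 (cv2) and the standard library are available. Lean on these libraries where they do the work, as an engineer would, in place of code of your own. Each camera call takes 0.05 s, during which the arm holds its last target.

## Task

Slide the white medicine lock box along its rail, out from under the steel hood, until it clicks into the next station and its lock lies in the open. Then take the key with the square bow out of the wooden key block, push it fully home into the lock (wiggle it a little if the pins stick), turn it clockwise a full quarter turn to the stop against the spring, and finish holding it turned so that the latch stays drawn back. Leave the round-bowed key in the block, and the lemon and the glass where they stand.

Things in the scene. Friction and masses are not known exactly. Their poses are not given: they have to be found in the camera images.
- lock_box (a joint): Slide of the white lock box (100 x 160 mm, top face 60 mm above the worktop), m: 0 = parked under the hood, grows as it comes out; starts at 0 to 0.025. The next station is a sprung ball detent at 0.100 (hard stop at 0.115; within 3 mm the detent draws it in). Sliding takes about 2 N, entering or leaving the detent about 6 N.
- push_post (a point): Centre of the grey upright post on top of the lock box, 40 mm (x) x 16 mm (y) x 44 mm tall, its top 22 mm above this point. Frame of the box: +y is the direction in which it slides out, z up. The lock is 95 mm from it along -y. The steel hood is 80 mm high, 129 mm wide (x); its open edge lies 54 to 79 mm behind the post's centre (-y) at the start.
- keyhole (a point): Centre of the key slot's mouth on the brass plug, 64 mm above the worktop; moves with box and plug. Slot 14 mm along x, 6 mm along y, 38 mm deep, mouth funnelled to 19 x 11 mm. At plug angle 0 its axes are the push post's. In the station 59 mm from the hood's edge. Sticky pins 13 and 24 mm down press on the blade's edges; passing takes up to 20 N down, less with a 1.5 mm wiggle along x.
- lock_plug (a joint): Turn of the lock plug, rad, 0 = rest, grows clockwise seen from above, hard stop at 1.571 (quarter turn). The blade has up to about 0.2 rad of play in the slot, so turn the key by about 1.72 from straight to bring the plug to its stop. A spring turns it back when let go (0.015 N m at 0, 0.094 N m at the stop).
- square_key: The key to use: steel, 78 mm long, 50 g, upright, blade down in one of two slots of the wooden key block. Origin at the blade's tip, z up, x along the width of blade and bow, y through the thickness; fits the lock either way round. Blade 12 mm wide, 4 mm thick, 34 mm long, pointed; a shoulder 22 x 14 x 3 mm, 34 mm above the tip, stops it on the lock's face.
- square_bow (a point): Grasp point of the square-bowed key, about its bow's centre, 60 mm above the blade tip, axes as the key. The bow is a plate 34 mm wide (x), 9 mm thick (y), 34 mm tall, 44 to 78 mm above the tip. In the block the shoulder rests on its top, 40 mm above the worktop, the blade 34 mm deep in it.
- round_bow (a point): Centre of the bow of the other key, a disc of 34 mm diameter and 9 mm thick on the same blade, standing in the other slot of the block, 64 mm from the first; either key may be in either slot. Leave it.
- lemon: Loose lemon, 83 x 58 x 58 mm; leave it.
- drinking_glass: Loose empty drinking glass, 81 mm across, 91 mm tall, origin at its base; leave it.
Mind the look-alikes: they are no part of the job. Leave any orange look-alike of the square_key alone.

How it is judged (in metres and radians):
On the way, in this order (a step that is already met when the one before it is completed fails the run):
1. the lock box is in the station detent, key not yet in the lock (value of joint lock_box between 0.095 and 0.105 m and distance between square_key and keyhole above 0.06 m), for 0.3 s.
2. the square-bowed key is fully home in the lock, not yet turned (z of square_key in the frame of keyhole below -0.03 m and horizontal distance between square_key and keyhole below 0.004 m and value of joint lock_plug below 0.5 rad), for 0.1 s.
At the end, for the whole second after the job is handed in: The square-bowed key is in the lock to at least 29 of its 34 mm, centred within 5 mm, the plug is turned at least 1.3 rad clockwise and kept there by the gripper, which still holds the key (more than 1 N), and the lock box is within 6 mm of the station (value of joint lock_plug above 1.3 rad and z of square_key in the frame of keyhole below -0.029 m and horizontal distance between square_key and keyhole below 0.005 m and value of joint lock_box between 0.094 and 0.106 m and contact force between the fingers and square_key above 1 N); the arm keeps its last pose, push and grip.
It fails at once if the round-bowed key is taken or knocked out of the block (distance of round_bow from where it was at the start of the episode above 0.03 m).
It fails at once if the lemon is pushed away (distance of lemon from where it was at the start of the episode above 0.03 m).
It fails at once if the glass is pushed away or tipped (distance of drinking_glass from where it was at the start of the episode above 0.03 m or angle between drinking_glass's own z axis and vertical above 0.5 rad).
It also fails if it takes over 61 s, if anything falls off the work surface, if the arm or the gripper's body presses on something with over 40 N, if the wrist force passes 120 N, or if a joint passes its speed limit or range.

## Working session

There is one attempt and no reset: what is moved stays moved. The work goes in short steps, Python scripts to look and compute and a tool call to move; the robot and the scene stay as the last step left them, time stands still between calls to the robot, and variables do not carry over. Pictures are saved under pics/ and viewed, and the job is handed in when it is done.

Besides the shell and the picture viewer there is one more tool, called after "Call:" as a command line: name --argument value ..., lists and objects as JSON in quotes. play_rows: Moves the arm, as the interface text tells. Its arguments: {"type":"object","properties":{"steps":{"type":"array"},"grip":{"type":"number"},"squeeze":{"type":"number"}},"required":["steps"]}

```bash
ls; mkdir -p pics
python3 - <<'E'
from rig import ctrl,cams
import cv2
print(ctrl.sense())
for n in ["side","top","wrist"]:
    print(n,cams.camera_info(n))
    im=cams.capture(n); cv2.imwrite(f"pics/{n}0.png",im[:,:,::-1])
    for t in ["push_post","keyhole","square_bow","round_bow","square_key","lemon","drinking_glass"]:
        try: print(t,cams.tip_of(n,t)[:3])
        except Exception as e: print(t,e)
E
```

```text
pics
{'time_s': 0.0, 'joints': array([-1.32740237e+00,  3.13445609e-01,  1.49840288e+00,  6.67639447e-06,
        1.33099110e+00, -2.23437041e-01]), 'dq': array([ 0.00082987, -0.00027266, -0.00012691, -0.00032388,  0.00125185,
        0.00190285]), 'tau': array([ 5.30848902e-04, -4.12263572e+01, -2.59740901e+01, -2.17448055e-04,
        4.09340937e-03, -2.90463606e-05]), 'eef_pos': array([ 236.19436723, -468.59751454,  230.7501955 ]), 'ee_rot': array([-4.38749387e-04,  8.51485951e-01, -5.24377045e-01, -4.42962445e-04]), 'force': array([ 0.80424461,  0.31455626, -0.47208751]), 'wrist_torque': array([ 0.00232184,  0.00418115, -0.01153277]), 'grip_width': 0.999396689464295}
side {'fx': 470.8021343438766, 'fy': 470.8021343438766, 'cx': 318.27711544695177, 'cy': 199.51373217408727, 'xyz': array([222.52564662, 962.81035037, 654.29047359]), 'attitude': array([-0.1382503 , -0.08162715,  0.49285894,  0.85516894])}
push_post [{'pixel': [328.5, 177.3], 'p': 0.66}]
keyhole [{'pixel': [338.3, 167.0], 'p': 0.37}]
square_bow [{'pixel': [325.6, 259.1], 'p': 0.75}, {'pixel': [298.8, 268.4], 'p': 0.56
[... 723 characters left out ...]
.8], 'p': 0.92}, {'pixel': [375.3, 265.3], 'p': 0.76}]
round_bow [{'pixel': [193.8, 263.6], 'p': 0.6}]
square_key [{'pixel': [333.0, 271.3], 'p': 0.95}, {'pixel': [403.1, 282.6], 'p': 0.79}, {'pixel': [202.2, 232.7], 'p': 0.71}]
lemon [{'pixel': [271.3, 153.7], 'p': 0.55}, {'pixel': [189.7, 262.8], 'p': 0.4}]
drinking_glass [{'pixel': [221.8, 160.0], 'p': 0.6}]
wrist {'fx': 309.70691628693146, 'fy': 309.70691628693146, 'cx': 326.01858563054833, 'cy': 201.08119813729243, 'xyz': array([ 300.12841314, -438.48691372,  373.6238563 ]), 'attitude': array([ 0.84274244, -0.1213945 ,  0.07411695, -0.51918709])}
push_post []
keyhole []
square_bow []
round_bow []
square_key []
lemon []
drinking_glass []
```

View pics/top0.png

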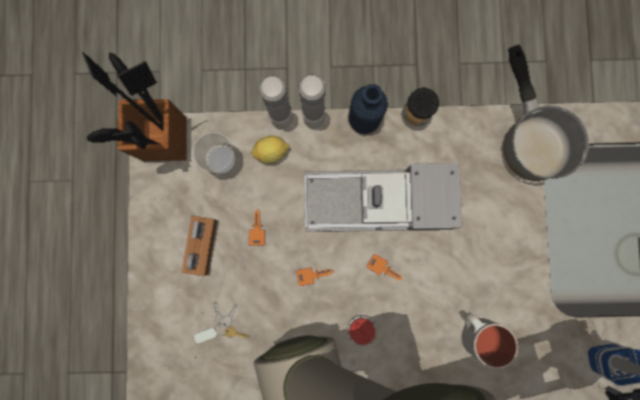

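View pics/side0.png

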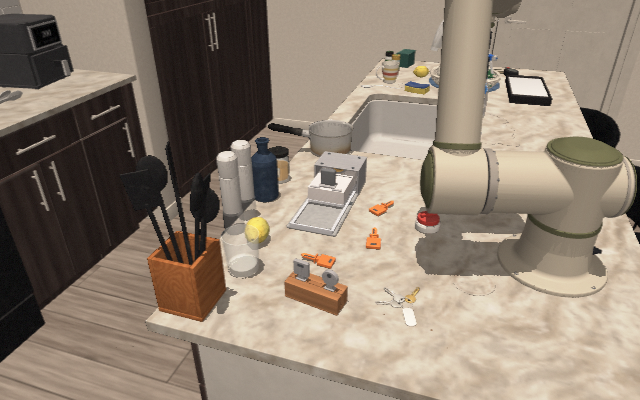

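View pics/wrist0.png

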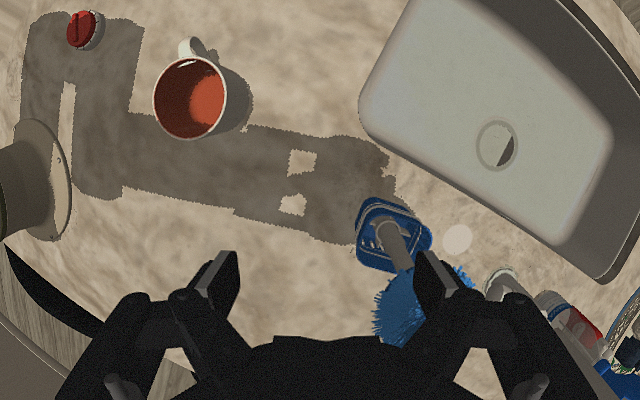

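Run:
```python
import cv2
a=cv2.imread('pics/top0.png')[100:340,150:470];cv2.imwrite('pics/topc.png',cv2.resize(a,None,fx=2.5,fy=2.5,interpolation=3))
a=cv2.imread('pics/side0.png')[120:330,210:450];cv2.imwrite('pics/sidec.png',cv2.resize(a,None,fx=2.8,fy=2.8,interpolation=3))
```

```text
(no output)
```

View pics/topc.png

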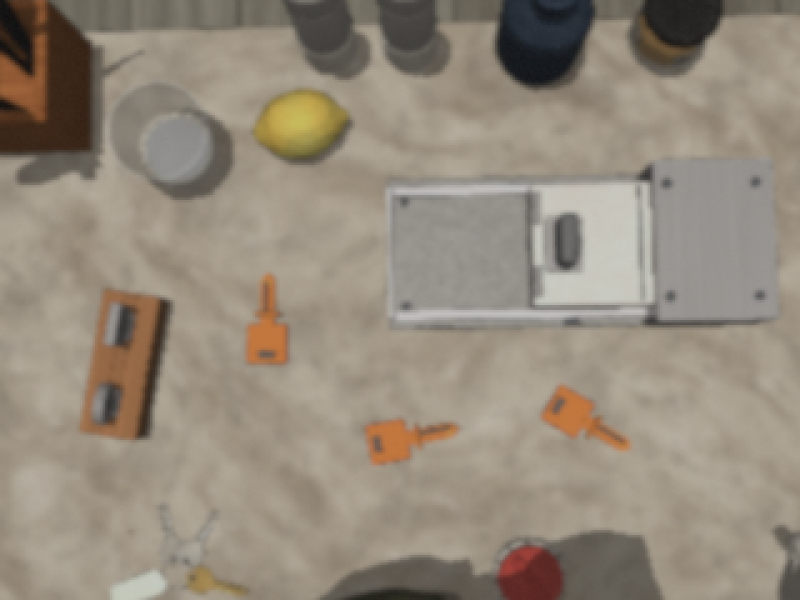

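View pics/sidec.png

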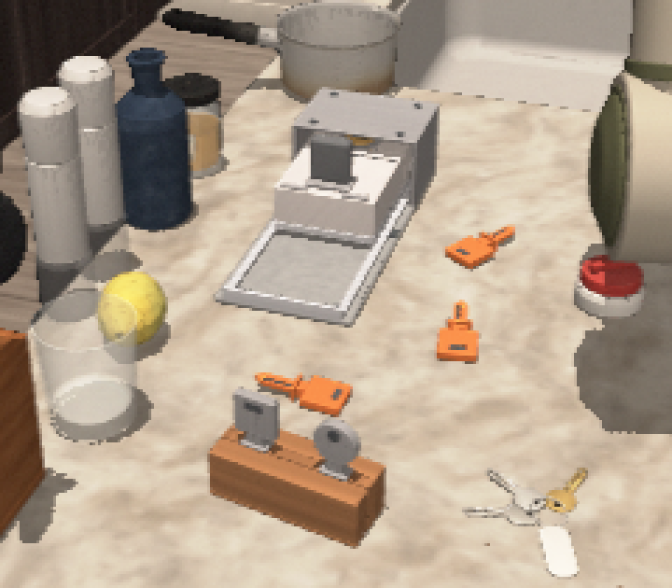

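The square-bowed key is the one in the upper slot of the block, at about (197,229) in the top view and (301,268) in the side view. The round one is at about (192,261) in the top view. The three orange keys at (257,236), (308,277) and (378,267) lie flat, so they are the look-alikes. The lock box slides out to image-left, which is +y.

```bash
cat > h.py <<'E'
import numpy as np,cv2
from scipy.spatial.transform import Rotation as R
from rig import ctrl,cams
def rot(q): return R.from_quat([q[1],q[2],q[3],q[0]]).as_matrix()
def ray(info,px,fish=False):
    x=(px[0]-info['cx'])/info['fx'];y=(px[1]-info['cy'])/info['fy']
    if fish:
        r=np.hypot(x,y); s=np.sin(r)/r if r>1e-9 else 1
        d=np.array([x*s,-y*s,-np.cos(r)])
    else: d=np.array([x,-y,-1.])
    d=rot(info['attitude'])@d
    return np.array(info['xyz']),d/np.linalg.norm(d)
def onz(info,px,z,fish=False):
    o,d=ray(info,px,fish); return o+d*(z-o[2])/d[2]
def tri(rays):
    A=0;b=0
    for o,d in rays:
        P=np.eye(3)-np.outer(d,d);A=A+P;b=b+P@o
    p=np.linalg.solve(A,b)
    return p,[np.linalg.norm((np.eye(3)-np.outer(d,d))@(p-o)) for o,d in rays]
def proj(info,p,fish=False):
    c=rot(info['attitude']).T@(np.array(p)-np.array(info['xyz']))
    x,y,z=c[0],-c[1],-c[2]
    if fish:
        r=np.hypot(x,y);t=np.arctan2(r,z);k=t/r if r>1e-9 else 1/z
        return np.array([info['cx']+info['fx']*x*k,info['cy']+info['fy']*y*k])
    return np.array([info['cx']+info['fx']*x/z,info['cy']+info['fy']*y/z])
def crop(name,src,x0,y0,x1,y1,f):
    a=cv2.imread(src)[y0:y1,x0:x1];cv2.imwrite(name,cv2.resize(a,None,fx=f,fy=f,interpolation=cv2.INTER_CUBIC))
E
python3 - <<'E'
from h import *
crop('pics/c1.png','pics/top0.png',300,155,470,240,4.7)
crop('pics/c2.png','pics/side0.png',280,140,380,230,6)
T=cams.camera_info('top');S=cams.camera_info('side')
print('post tri',tri([ray(T,(376.5,192.9)),ray(S,(328.5,177.3))]))
print('sq key block tri',tri([ray(T,(197,229)),ray(S,(301,268))]))
E
```

```text
post tri (array([552.63858063, -91.93503723,  82.96017523]), [np.float64(3.921818554949295), np.float64(3.9218185549493416)])
sq key block tri (array([493.36246474, 269.05612908,  66.35995889]), [np.float64(0.6222481640320848), np.float64(0.6222481640320345)])
```

View pics/c1.png

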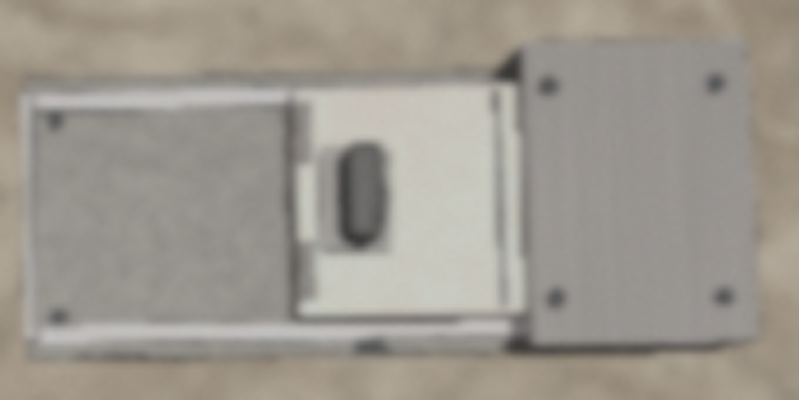

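View pics/c2.png

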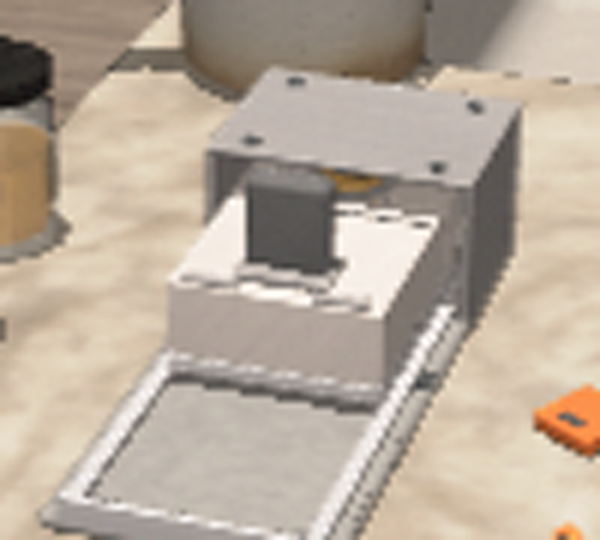

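Run:
```python
from h import *
T=cams.camera_info('top');S=cams.camera_info('side')
c=lambda x,y:(300+x/4.7,155+y/4.7)
a=onz(T,c(520,45),80);b=onz(T,c(530,345),80);print(a,b,np.linalg.norm(a-b))
a2=onz(T,c(748,42),80);b2=onz(T,c(760,343),80);print(a2,b2)
p=onz(T,c(367,194),104);print('post',p)
d=((a2-a)+(b2-b));d/=-np.linalg.norm(d);print('axis',d,np.degrees(np.arctan2(d[1],d[0])))
e=(b-a);e/=np.linalg.norm(e);print('edge ang',np.degrees(np.arctan2(e[1],e[0])))
print('post from edge',(p-(a+b)/2)@d)
print('rail',onz(T,c(25,95),10),onz(T,c(30,355),10))
print('post side top',onz(S,(280+290/6,140+172/6),104))
# block top corners z40 from topc
k=lambda x,y:(150+x/2.5,100+y/2.5)
for q in [(105,290),(165,298),(140,437),(82,430)]: print(onz(T,k(*q),40))
```

```text
[ 611.77794971 -160.83101658   80.        ] [ 484.92388297 -160.11923888   80.        ] 126.85606361540168
[ 610.66877668 -256.74319472   80.        ] [ 483.60553945 -255.7904257    80.        ]
post [547.45272393 -91.34908626 104.        ]
axis [ 0.01266979  0.99991973 -0.        ] 89.27405486997095
edge ang 179.67851696605092
post from edge 69.10911314989873
rail [606.34649322  51.06051086  10.        ] [488.09505532  51.22402462  10.        ]
post side top [ 551.85551721 -100.49210871  104.        ]
[522.31819062 286.40581652  40.        ]
[514.54603066 236.60123094  40.        ]
[400.9813817  257.72354603  40.        ]
[407.6701327  305.45431357  40.        ]
```

Call:
play_rows --steps '[[[-0.0217, -0.0497, 0], [0, 0, 0]], [[-0.0217, -0.0497, 0], [0, 0, 0]], [[-0.0217, -0.0497, 0], [0, 0, 0]], [[-0.0217, -0.0497, 0], [0, 0, 0]], [[-0.0217, -0.0497, 0], [0, 0, 0]], [[-0.0217, -0.0497, 0], [0, 0, 0]], [[-0.0217, -0.0497, 0], [0, 0, 0]], [[-0.0217, -0.0497, 0], [0, 0, 0]], [[-0.0217, -0.0497, 0], [0, 0, 0]], [[-0.0217, -0.0497, 0], [0, 0, 0]], [[-0.0217, -0.0497, 0], [0, 0, 0]], [[-0.0217, -0.0497, 0], [0, 0, 0]], [[0, 0, 0], [0, 0, -0.1758]], [[0, 0, 0], [0, 0, -0.1758]], [[0, 0, 0], [0, 0, -0.1758]], [[0, 0, 0], [0, 0, -0.1758]], [[0, 0, 0], [0, 0, -0.1758]], [[0, 0, 0], [0, 0, -0.1758]], [[0, 0, 0], [0, 0, -0.1758]], [[0, 0, 0], [0, 0, -0.1758]]]' --grip 0 --squeeze 40

```text
time_s: 3.2
eef_pos: [547.8, -93.1, 231.2]
ee_rot: [-0.0, 1.0, 0.003, -0.0]
force: [1.5, -0.1, 0.2]
grip_width: 1.006
```

Run:
```python
from h import *
s=ctrl.sense();print(s['time_s'],s['joints'],s['eef_pos'],s['ee_rot'],s['force'])
W=cams.camera_info('wrist');im=cams.capture('wrist');cv2.imwrite('pics/w1.png',im[:,:,::-1]);print(W)
for t in ['push_post','keyhole']:
  for r in cams.tip_of('wrist',t): print(t,r,onz(W,r['pixel'],82 if t[0]=='p' else 64,True))
```

```text
3.2 [-3.79276673e-01  3.80833518e-01  1.40314036e+00  2.23229209e-05
  1.35773359e+00 -3.85527006e-01] [547.8052576  -93.13762423 231.2401777 ] [-3.15413056e-05  9.99995122e-01  3.12280077e-03 -4.91871233e-05] [ 1.53634385 -0.05281256  0.24820511]
{'fx': 309.70691628693146, 'fy': 309.70691628693146, 'cx': 326.01858563054833, 'cy': 201.08119813729243, 'xyz': array([547.39560427, -23.46821745, 373.59552858]), 'attitude': array([ 9.89770049e-01, -1.42638754e-01, -5.34508372e-04,  3.02506071e-03])}
push_post {'pixel': [329.0, 187.7], 'p': 0.73} [550.78768038 -95.75004607  82.        ]
push_post {'pixel': [418.0, 5.1], 'p': 0.37} [635.46943191  88.25062726  82.        ]
```

View pics/w1.png

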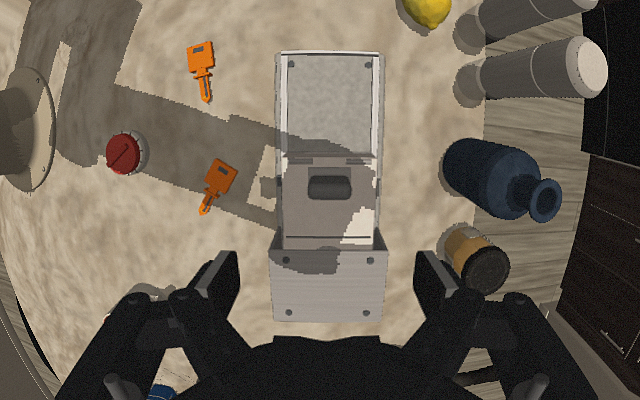

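Run:
```python
from h import *
W=cams.camera_info('wrist')
crop('pics/c3.png','pics/w1.png',260,130,400,270,5)
for p,z in [((270,251),80),((386,251),80),((329.5,185),104),((285,65),10),((380,54),10)]: print(p,onz(W,p,z,True))
```

```text
(270, 251) [ 488.38429044 -164.85208435   80.        ]
(386, 251) [ 611.36984683 -165.26955561   80.        ]
(329.5, 185) [551.02386799 -87.83420091 104.        ]
(285, 65) [500.79464662  33.69374987  10.        ]
(380, 54) [611.01204818  47.54812342  10.        ]
```

View pics/c3.png

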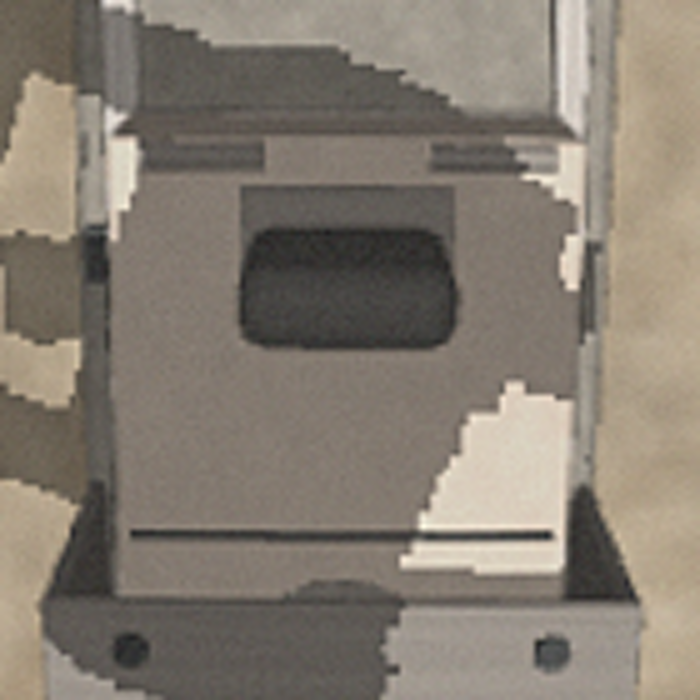

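Call:
play_rows --steps '[[[0.003, 0.001, 0.043], [0, 0, 0]], [[0, 0, 0.043], [0, 0, 0]], [[0, 0, 0.043], [0, 0, 0]], [[0, 0, 0.043], [0, 0, 0]], [[0, 0, 0.043], [0, 0, 0]], [[0, 0, 0], [0, 0, 0]]]'

```text
time_s: 3.95
eef_pos: [547.9, -93.1, 66.5]
ee_rot: [-0.001, 1.0, -0.001, -0.004]
force: [0.2, 0.0, -0.8]
grip_width: 1.001
```

Call:
play_rows --steps '[[[0, 0, 0], [0, 0, 0]], [[0, 0, 0], [0, 0, 0]], [[0, 0, 0], [0, 0, 0]], [[0, 0, 0], [0, 0, 0]], [[0, 0, 0], [0, 0, 0]], [[0, 0, 0], [0, 0, 0]], [[0, 0, 0], [0, 0, 0]], [[0, 0, 0], [0, 0, 0]]]' --grip 1 --squeeze 25

```text
time_s: 4.75
eef_pos: [550.7, -94.1, 71.7]
ee_rot: [0.0, 1.0, 0.0, 0.001]
force: [-1.2, -0.6, 7.3]
grip_width: 0.466
```

Call:
play_rows --steps '[[[0, -0.006, 0], [0, 0, 0]], [[0, -0.012, 0], [0, 0, 0]], [[0, -0.012, 0], [0, 0, 0]], [[0, -0.012, 0], [0, 0, 0]], [[0, -0.012, 0], [0, 0, 0]], [[0, -0.012, 0], [0, 0, 0]], [[0, -0.012, 0], [0, 0, 0]], [[0, -0.012, 0], [0, 0, 0]], [[0, -0.01, 0], [0, 0, 0]], [[0, 0, 0], [0, 0, 0]], [[0, 0, 0], [0, 0, 0]]]'

```text
time_s: 5.85
eef_pos: [551.0, -18.7, 71.6]
ee_rot: [0.0, 1.0, 0.0, 0.002]
force: [0.2, 0.5, 5.9]
grip_width: 0.462
```

Run:
```python
from h import *
s=ctrl.sense();print(s['time_s'],s['joints'],s['eef_pos'],s['ee_rot'],s['force'],s['grip_width'])
W=cams.camera_info('wrist');im=cams.capture('wrist');cv2.imwrite('pics/w2.png',im[:,:,::-1])
im=cams.capture('top');cv2.imwrite('pics/t2.png',im[:,:,::-1])
crop('pics/c4.png','pics/t2.png',270,150,470,250,4)
```

```text
5.85 [-2.46671062e-01  5.42861772e-01  1.60694556e+00  5.82869746e-04
  9.88712932e-01 -2.47303560e-01] [551.00008478 -18.6828442   71.64852368] [1.39282192e-04 9.99998778e-01 1.56402197e-04 1.54915125e-03] [0.18966597 0.46078185 5.85485019] 0.4620858265841027
```

View pics/c4.png

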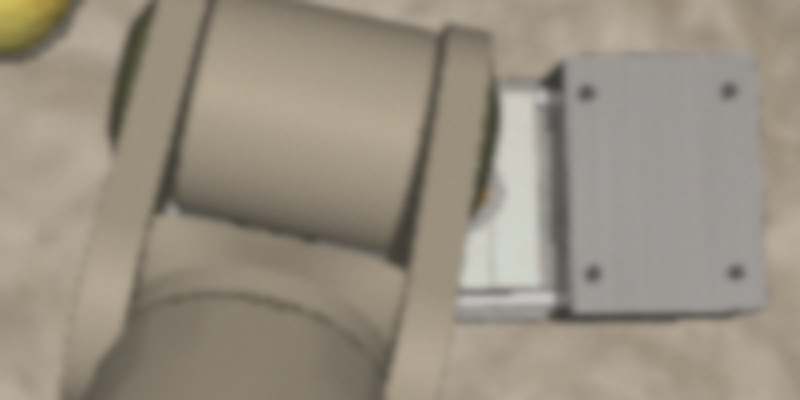

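View pics/w2.png

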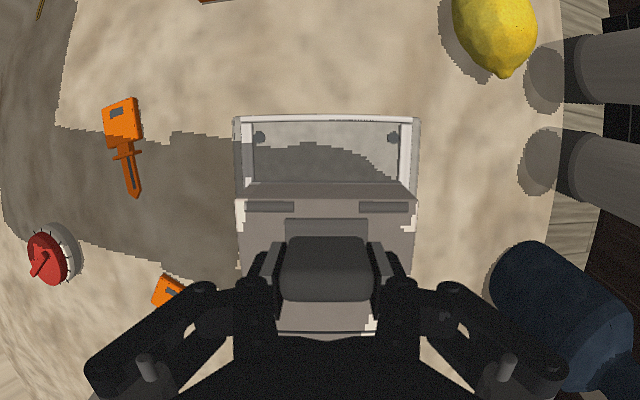

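Call:
play_rows --steps '[[[0, -0.004, 0], [0, 0, 0]], [[0, 0, 0], [0, 0, 0]]]'

```text
time_s: 6.15
eef_pos: [551.0, -16.4, 71.7]
ee_rot: [0.001, 1.0, 0.0, 0.002]
force: [0.5, -1.5, 6.3]
grip_width: 0.466
```

Call:
play_rows --steps '[[[0, -0.003, 0], [0, 0, 0]], [[0, 0, 0], [0, 0, 0]]]'

```text
time_s: 6.35
eef_pos: [551.0, -13.7, 71.6]
ee_rot: [0.0, 1.0, -0.0, 0.002]
force: [1.7, 2.7, 6.5]
grip_width: 0.464
```

Call:
play_rows --steps '[[[0, -0.003, 0], [0, 0, 0]], [[0, 0, 0], [0, 0, 0]]]'

```text
time_s: 6.55
eef_pos: [551.0, -11.5, 71.7]
ee_rot: [0.0, 1.0, 0.0, 0.002]
force: [2.3, 1.6, 6.3]
grip_width: 0.463
```

Call:
play_rows --steps '[[[0, -0.002, 0], [0, 0, 0]], [[0, 0, 0], [0, 0, 0]]]'

```text
time_s: 6.75
eef_pos: [551.0, -10.2, 71.6]
ee_rot: [0.0, 1.0, 0.0, 0.002]
force: [1.2, -0.3, 6.0]
grip_width: 0.467
```

Call:
play_rows --steps '[[[0, -0.002, 0], [0, 0, 0]], [[0, 0, 0], [0, 0, 0]]]'

```text
time_s: 6.95
eef_pos: [551.0, -9.2, 71.6]
ee_rot: [0.001, 1.0, 0.0, 0.002]
force: [0.7, -3.6, 5.8]
grip_width: 0.467
```

Call:
play_rows --steps '[[[0, 0, 0], [0, 0, 0]], [[0, 0, 0], [0, 0, 0]], [[0, 0, 0], [0, 0, 0]], [[0, 0, 0], [0, 0, 0]], [[0, 0, -0.01], [0, 0, 0]], [[0, 0, -0.02], [0, 0, 0]], [[0, 0, -0.05], [0, 0, 0]], [[0, 0, -0.06], [0, 0, 0]], [[0, 0, -0.06], [0, 0, 0]], [[0, 0, 0], [0, 0, 0]]]' --grip 0

```text
time_s: 7.95
eef_pos: [552.1, -8.7, 226.7]
ee_rot: [0.001, 1.0, 0.0, 0.006]
force: [0.6, -0.6, -1.2]
grip_width: 0.997
```

Run:
```python
from h import *
s=ctrl.sense();print(s['time_s'],s['joints'],s['eef_pos'],s['ee_rot'],s['force'],s['grip_width'])
W=cams.camera_info('wrist');im=cams.capture('wrist');cv2.imwrite('pics/w3.png',im[:,:,::-1])
for t in ['push_post','keyhole']:
  for r in cams.tip_of('wrist',t): print(t,r,onz(W,r['pixel'],82 if t[0]=='p' else 64,True))
im=cams.capture('side');cv2.imwrite('pics/s3.png',im[:,:,::-1])
S=cams.camera_info('side')
for t in ['push_post','keyhole']:
  for r in cams.tip_of('side',t): print(t,r,onz(S,r['pixel'],82 if t[0]=='p' else 64))
crop('pics/c5.png','pics/s3.png',280,120,400,240,5)
```

```text
7.95 [-2.28012260e-01  3.69871903e-01  1.43064738e+00  2.92453126e-05
  1.32946572e+00 -2.28868220e-01] [552.11980426  -8.72054561 226.74671035] [1.30046946e-03 9.99983068e-01 4.24560795e-04 5.65623682e-03] [ 0.61285481 -0.63003627 -1.18906585] 0.9971111583174544
push_post {'pixel': [321.7, 185.8], 'p': 0.77} [549.70940426  -8.73180179  82.        ]
keyhole {'pixel': [323.1, 266.5], 'p': 0.76} [ 550.84971315 -105.25853292   64.        ]
push_post {'pixel': [317.2, 191.5], 'p': 0.92} [552.99994377 -11.69386031  82.        ]
keyhole {'pixel': [330.6, 183.8], 'p': 0.39} [542.98152755 -93.29798326  64.        ]
```

View pics/w3.png

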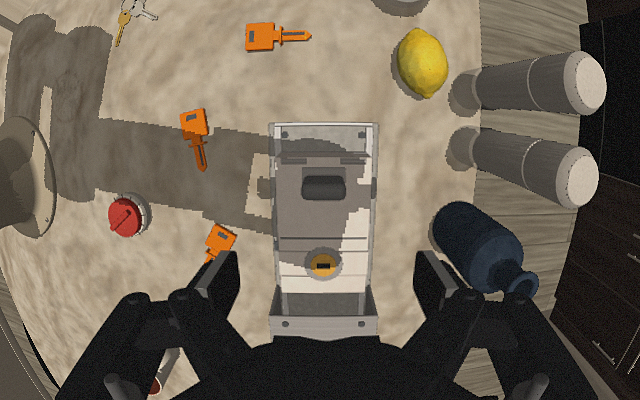

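View pics/c5.png

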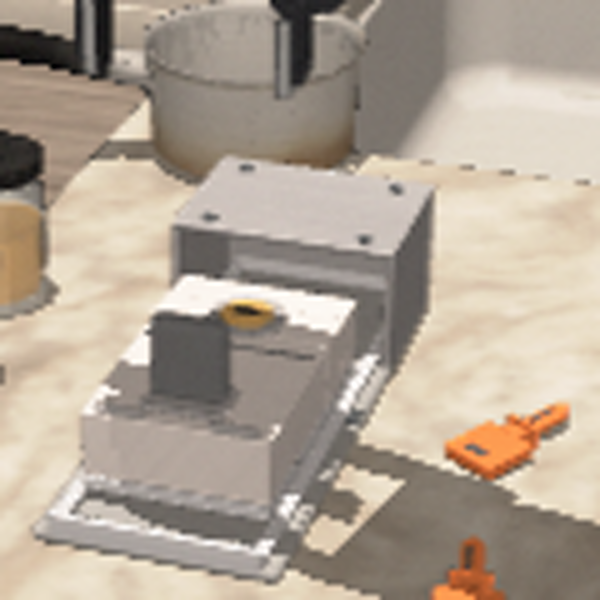

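Run:
```python
from h import *
T=cams.camera_info('top')
print('glass',onz(T,(221.8,160),0))
for p,z in [((187,160),0),((187,160),100),((186,110),100),((140,130),250),((160,125),200),((160,125),120)]: print(p,z,onz(T,p,z))
```

```text
glass [645.66160622 232.06482248   0.        ]
(187, 160) 0 [647.56637332 307.97851788   0.        ]
(187, 160) 100 [628.33426683 280.02264355 100.        ]
(186, 110) 100 [728.62900305 282.0091928  100.        ]
(140, 130) 250 [651.81806918 316.40392022 250.        ]
(160, 125) 200 [672.83421232 299.94119702 200.        ]
(160, 125) 120 [694.35577729 326.91506445 120.        ]
```

Call:
play_rows --steps '[[[-0.0079, -0.0369, 0], [0, 0, 0]], [[-0.0079, -0.0369, 0], [0, 0, 0]], [[-0.0079, -0.0369, 0], [0, 0, 0]], [[-0.0079, -0.0369, 0], [0, 0, 0]], [[-0.0079, -0.0369, 0], [0, 0, 0]], [[-0.0079, -0.0369, 0], [0, 0, 0]], [[-0.0079, -0.0369, 0], [0, 0, 0]], [[-0.0079, -0.0369, 0], [0, 0, 0]], [[-0.0079, -0.0369, 0], [0, 0, 0]], [[-0.0079, -0.0369, 0], [0, 0, 0]], [[0, 0, 0], [0, 0, -0.178]], [[0, 0, 0], [0, 0, -0.178]], [[0, 0, 0], [0, 0, -0.178]], [[0, 0, 0], [0, 0, -0.178]], [[0, 0, 0], [0, 0, -0.178]], [[0, 0, 0], [0, 0, -0.178]], [[0, 0, 0], [0, 0, -0.178]], [[0, 0, 0], [0, 0, -0.178]], [[0, 0, 0], [0, 0, -0.178]], [[0, 0, 0], [0, 0, -0.178]]]' --grip 0.3

```text
time_s: 10.25
eef_pos: [490.3, 268.2, 219.0]
ee_rot: [-0.0, 0.763, 0.646, -0.001]
force: [0.1, 0.1, 0.0]
grip_width: 0.698
```

Call:
play_rows --steps '[[[0, 0, 0], [0, 0, 0]]]'

```text
time_s: 10.35
eef_pos: [490.3, 268.2, 219.1]
ee_rot: [-0.0, 0.765, 0.644, -0.001]
force: [-0.5, 0.5, -0.0]
grip_width: 0.698
```

Run:
```python
from h import *
s=ctrl.sense();print(s['time_s'],s['joints'],s['eef_pos'],s['ee_rot'],s['force'],s['grip_width'])
W=cams.camera_info('wrist');im=cams.capture('wrist');cv2.imwrite('pics/w4.png',im[:,:,::-1]);print(W)
for t in ['square_bow','round_bow']:
  for r in cams.tip_of('wrist',t): print(t,r,onz(W,r['pixel'],66,True))
T=cams.camera_info('top');im=cams.capture('top');cv2.imwrite('pics/t4.png',im[:,:,::-1])
for t in ['push_post','keyhole']:
  for r in cams.tip_of('top',t): print(t,r,onz(T,r['pixel'],82 if t[0]=='p' else 64))
crop('pics/c6.png','pics/t4.png',280,150,480,250,4)
```

```text
10.35 [ 2.90947728e-01  3.97709078e-01  1.41078387e+00 -1.72197241e-05
  1.33487540e+00 -1.10880962e+00] [490.34006747 268.2277588  219.14393928] [-3.45354044e-04  7.64918740e-01  6.44126178e-01 -8.17969098e-04] [-0.45989112  0.49401584 -0.02502784] 0.6975299497790812
{'fx': 309.70691628693146, 'fy': 309.70691628693146, 'cx': 326.01858563054833, 'cy': 201.08119813729243, 'xyz': array([420.16327455, 278.65632727, 361.56946712]), 'attitude': array([ 0.75717482, -0.10885026, -0.09044722,  0.6376968 ])}
square_bow {'pixel': [150.9, 126.3], 'p': 0.97} [392.45697788  94.94638627  66.        ]
square_bow {'pixel': [235.2, 182.3], 'p': 0.75} [470.13251855 176.6320824   66.        ]
square_bow {'pixel': [77.7, 171.2], 'p': 0.75} [414.4703305  -34.42125737  66.        ]
square_bow {'pixel': [327.9, 191.7], 'p': 0.73} [495.90385594 266.88931657  66.        ]
round_bow {'pixel': [328.2, 121.4], 'p': 0.55} [428.20227084 278.79964848  66.        ]
push_post {'pixel': [331.8, 197.7], 'p': 0.58} [549.11834143  -2.601112    82.        ]
keyhole {'pixel': [383.7, 196.1], 'p': 0.51} [ 551.77839049 -107.42190689   64.        ]
keyhole {'pixel': [223.5, 159.2], 'p': 0.37} [635.03318026 215.40184707  64.        ]
```

View pics/w4.png

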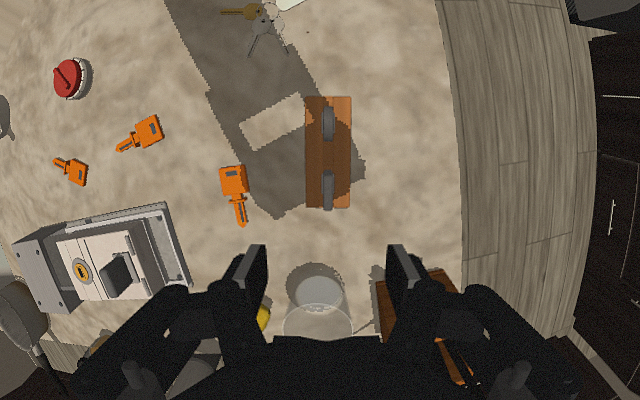

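View pics/c6.png

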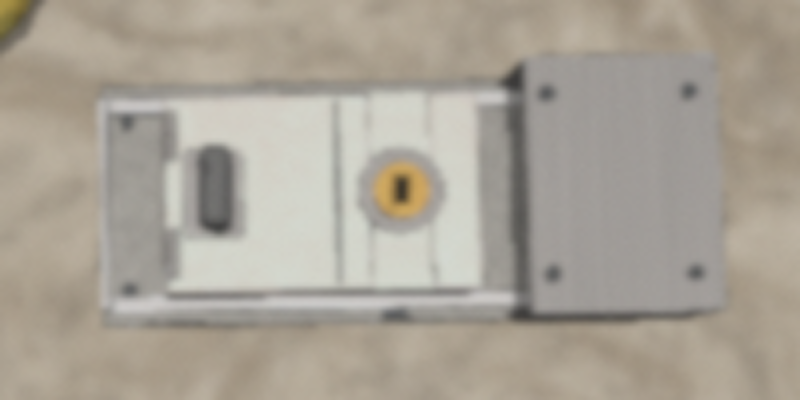

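Run:
```python
from h import *
W=cams.camera_info('wrist');T=cams.camera_info('top')
print('keyhole top',onz(T,(280+401/4,150+188/4),64))
print('post top',onz(T,(280+219/4,150+187/4),104))
for c in [(117,106),(120,288)]: print('box edge?',onz(T,(280+c[0]/4,150+c[1]/4),60))
crop('pics/c7.png','pics/w4.png',290,85,370,225,5)
```

```text
keyhole top [ 550.12298617 -100.43964107   64.        ]
post top [548.5136341   -7.82238696 104.        ]
box edge? [595.81927679  41.59163054  60.        ]
box edge? [503.22610885  42.03408047  60.        ]
```

View pics/c7.png

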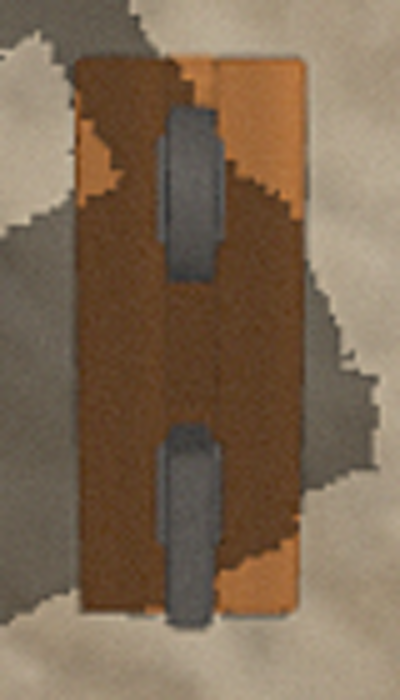

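Run:
```python
from h import *
W=cams.camera_info('wrist')
c=lambda x,y:(290+x/5,85+y/5)
a=onz(W,c(189.5,452),84,True);b=onz(W,c(189,628),84,True);print(a,b,np.linalg.norm(a-b),(a+b)/2,np.degrees(np.arctan2(*(b-a)[1::-1])))
for q in [(78,57),(306,57),(300,612),(80,612)]: print(onz(W,c(*q),40,True))
s=ctrl.sense();M=rot(s['ee_rot']);print(M)
m=(a+b)/2; print('delta tool',M.T@(np.array([m[0],m[1],50])-s['eef_pos']), (M.T@(np.array([m[0],m[1],50])-s['eef_pos']))/750)
```

```text
[476.6911099  270.35644942  84.        ] [510.06486873 264.44959325  84.        ] 33.89245827848902 [493.37798931 267.40302134  84.        ] -10.036896123955845
[399.64168906 260.87376976  40.        ]
[407.64875982 306.87674645  40.        ]
[524.8618927  286.70159014  40.        ]
[516.55061668 239.33885718  40.        ]
[[ 1.72954280e-01  9.84929821e-01 -2.55511789e-04]
 [ 9.84929846e-01 -1.72954306e-01 -8.35746292e-05]
 [-1.26507009e-04 -2.37206597e-04 -9.99999964e-01]]
delta tool [ -0.37209523   2.95673575 169.9126272 ] [-0.00049613  0.00394231  0.22655017]
```

The crop shows a flat plate top 34 mm long at (327,192), which is the square bow. The other bow at (328,121) is domed, so it is the round one. I'm descending on the square bow.

Call:
play_rows --steps '[[[-0.0005, 0.004, 0.03], [0, 0, 0]], [[0, 0, 0.04], [0, 0, 0]], [[0, 0, 0.04], [0, 0, 0]], [[0, 0, 0.04], [0, 0, 0]], [[0, 0, 0.04], [0, 0, 0]], [[0, 0, 0.025], [0, 0, 0]], [[0, 0, 0.012], [0, 0, 0]], [[0, 0, 0], [0, 0, 0]]]'

```text
time_s: 11.45
eef_pos: [493.1, 267.3, 49.1]
ee_rot: [-0.0, 0.765, 0.643, -0.001]
force: [-0.3, -0.9, 0.5]
grip_width: 0.701
```

Call:
play_rows --steps '[[[0, 0, 0], [0, 0, 0]], [[0, 0, 0], [0, 0, 0]], [[0, 0, 0], [0, 0, 0]], [[0, 0, 0], [0, 0, 0]], [[0, 0, 0], [0, 0, 0]], [[0, 0, 0], [0, 0, 0]], [[0, 0, 0], [0, 0, 0]], [[0, 0, 0], [0, 0, 0]], [[0, 0, 0], [0, 0, 0]], [[0, 0, 0], [0, 0, 0]]]' --grip 1 --squeeze 90

```text
time_s: 12.45
eef_pos: [493.9, 267.8, 50.6]
ee_rot: [0.0, 0.765, 0.644, 0.001]
force: [-0.9, 0.9, 5.9]
grip_width: 0.093
```

Run:
```python
from h import *
s=ctrl.sense();print(s)
W=cams.camera_info('wrist');im=cams.capture('wrist');cv2.imwrite('pics/w5.png',im[:,:,::-1])
```

```text
{'time_s': 12.45, 'joints': array([ 2.88148380e-01,  5.93328303e-01,  1.58603509e+00,  3.24129086e-04,
        9.60631388e-01, -1.11062684e+00]), 'dq': array([-0.00032704,  0.00018701, -0.00056722, -0.00067758, -0.00041322,
       -0.0004697 ]), 'tau': array([-9.38061029e-01, -4.52949607e+01, -1.93303764e+01, -3.44844516e-01,
       -1.38372355e-01, -7.41307565e-03]), 'eef_pos': array([493.91719714, 267.76753726,  50.63948222]), 'ee_rot': array([1.97557308e-04, 7.65296014e-01, 6.43677990e-01, 7.85451931e-04]), 'force': array([-0.8932369 ,  0.85052066,  5.93280684]), 'wrist_torque': array([ 0.26481714,  0.16930634, -0.01403727]), 'grip_width': 0.09294642590946402}
```

View pics/w5.png

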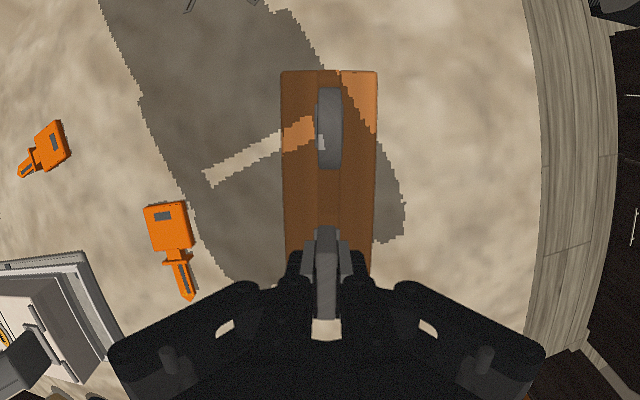

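Call:
play_rows --steps '[[[0, 0, -0.01], [0, 0, 0]], [[0, 0, -0.015], [0, 0, 0]], [[0, 0, -0.015], [0, 0, 0]], [[0, 0, -0.015], [0, 0, 0]], [[0, 0, -0.025], [0, 0, 0]], [[0, 0, -0.04], [0, 0, 0]], [[0, 0, -0.04], [0, 0, 0]], [[0, 0, -0.02], [0, 0, 0]], [[0, 0, 0], [0, 0, 0]]]'

```text
time_s: 13.4
eef_pos: [494.3, 267.3, 187.7]
ee_rot: [0.001, 0.765, 0.644, 0.002]
force: [0.5, 0.1, -0.9]
grip_width: 0.091
```

Run:
```python
from h import *
s=ctrl.sense();print(s['time_s'],s['joints'],s['eef_pos'],s['ee_rot'],s['force'],s['grip_width'])
im=cams.capture('wrist');cv2.imwrite('pics/w6.png',im[:,:,::-1])
im=cams.capture('side');cv2.imwrite('pics/s6.png',im[:,:,::-1])
crop('pics/c8.png','pics/s6.png',200,130,400,330,3)
```

```text
13.4 [ 2.87606190e-01  4.27010716e-01  1.45211410e+00 -7.73180206e-04
  1.25789593e+00 -1.11065429e+00] [494.33684597 267.31433606 187.70422617] [0.00125175 0.76532411 0.64364092 0.00194786] [ 0.47449053  0.1109538  -0.86623916] 0.09102697418699042
```

View pics/c8.png

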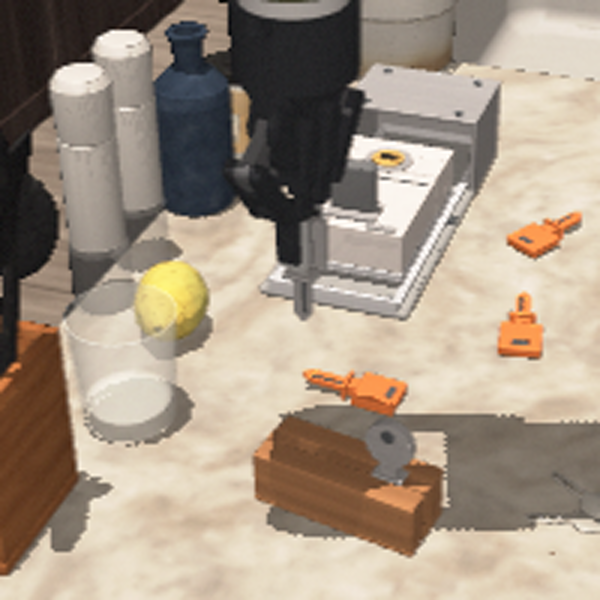

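View pics/w6.png

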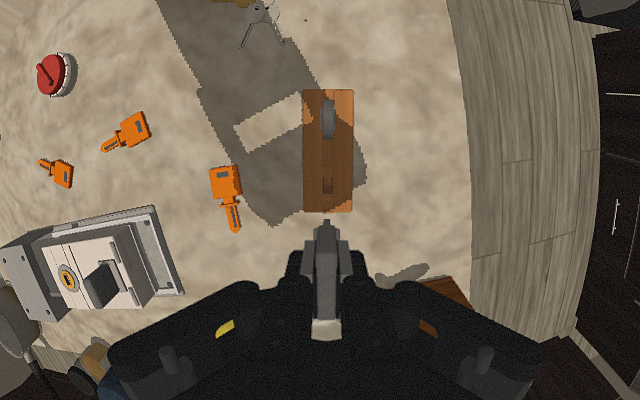

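Call:
play_rows --steps '[[[-0.0397, 0.0133, 0], [0, 0, 0]], [[-0.0397, 0.0133, 0], [0, 0, 0]], [[-0.0397, 0.0133, 0], [0, 0, 0]], [[-0.0397, 0.0133, 0], [0, 0, 0]], [[-0.0397, 0.0133, 0], [0, 0, 0]], [[-0.0397, 0.0133, 0], [0, 0, 0]], [[-0.0397, 0.0133, 0], [0, 0, 0]], [[-0.0397, 0.0133, 0], [0, 0, 0]], [[-0.0397, 0.0133, 0], [0, 0, 0]], [[-0.0397, 0.0133, 0], [0, 0, 0]], [[-0.0397, 0.0133, 0], [0, 0, 0]], [[-0.0397, 0.0133, 0], [0, 0, 0]], [[0, 0, 0], [0, 0, -0.07]], [[0, 0, 0], [0, 0, -0.07]], [[0, 0, 0], [0, 0, -0.07]], [[0, 0, 0], [0, 0, 0]], [[0, 0, 0], [0, 0, 0]]]'

```text
time_s: 15.2
eef_pos: [549.8, -105.0, 184.0]
ee_rot: [-0.001, 0.71, 0.704, -0.0]
force: [-1.1, 0.1, -1.4]
grip_width: 0.093
```

Run:
```python
from h import *
s=ctrl.sense();print(s['time_s'],s['joints'],s['eef_pos'],s['ee_rot'],s['force'],s['grip_width'])
print(rot(s['ee_rot']))
W=cams.camera_info('wrist')
im=cams.capture('wrist');cv2.imwrite('pics/w7.png',im[:,:,::-1])
for t in ['keyhole','square_key','push_post']:
  for r in cams.tip_of('wrist',t): print(t,r,onz(W,r['pixel'],64,True))
crop('pics/c9.png','pics/w7.png',230,130,420,270,4)
print('proj expected tip',proj(W,s['eef_pos']-[0,0,44.6],True),'keyhole',proj(W,[551,-105.3,64],True),W['xyz'])
```

```text
15.2 [-3.97932799e-01  4.28900632e-01  1.45947517e+00 -1.64303421e-04
  1.25490260e+00 -1.95994324e+00] [ 549.80953455 -105.00299539  183.97004325] [-7.49171482e-04  7.10187961e-01  7.04011607e-01 -3.94047102e-04] [-1.07381259  0.08301477 -1.35289849] 0.09251706810448895
[[ 8.73500299e-03  9.99960546e-01 -1.61454585e-03]
 [ 9.99961727e-01 -8.73419102e-03  5.09277668e-04]
 [ 4.95155823e-04 -1.61893260e-03 -9.99998567e-01]]
keyhole {'pixel': [328.7, 196.6], 'p': 0.74} [ 551.02952182 -104.7270982    64.        ]
square_key {'pixel': [419.1, 46.6], 'p': 0.98} [417.92007243 -26.13876261  64.        ]
square_key {'pixel': [278.4, 23.6], 'p': 0.81} [ 398.89836919 -145.88340543   64.        ]
square_key {'pixel': [323.9, 226.9], 'p': 0.78} [ 579.48152125 -109.25770088   64.        ]
square_key {'pixel': [534.6, 171.4], 'p': 0.72} [525.55687694 104.95490801  64.        ]
push_post {'pixel': [439.3, 201.2], 'p': 0.98} [556.13533624  -2.4461587   64.        ]
proj expected tip [329.15000537 225.8596949 ] keyhole [328.04801083 196.57304043] [ 478.5779343  -106.27181863  326.41447967]
```

View pics/c9.png

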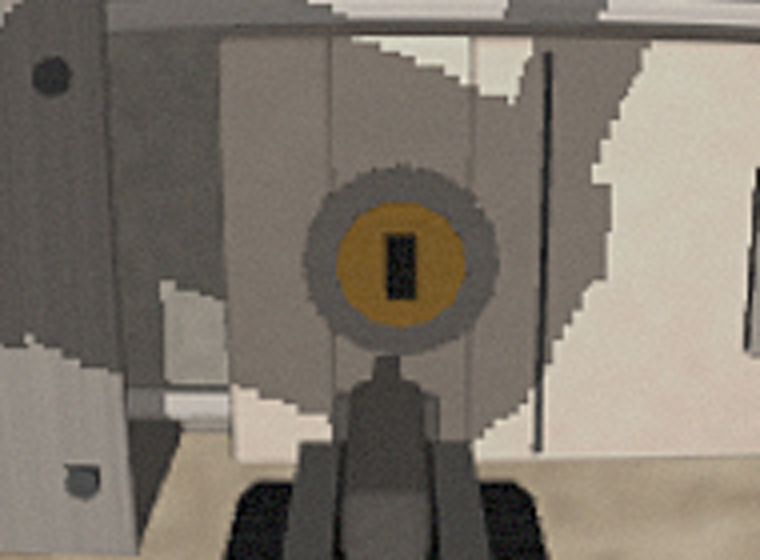

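View pics/w7.png

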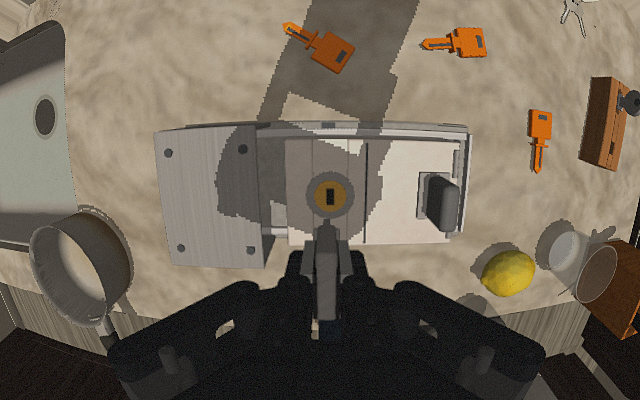

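Call:
play_rows --steps '[[[0.003, 0.002, 0.023], [0, 0, 0]], [[0, 0, 0.023], [0, 0, 0]], [[0, 0, 0.023], [0, 0, 0]], [[0, 0, 0.02], [0, 0, 0]], [[0, 0, 0], [0, 0, 0]], [[0, 0, 0], [0, 0, 0]]]'

```text
time_s: 16.0
eef_pos: [551.9, -102.9, 118.5]
ee_rot: [0.0, 0.71, 0.704, 0.0]
force: [0.4, -0.7, -0.2]
grip_width: 0.086
```

Run:
```python
from h import *
s=ctrl.sense();print(s['time_s'],s['joints'],s['eef_pos'],s['ee_rot'],s['force'],s['grip_width'])
W=cams.camera_info('wrist')
im=cams.capture('wrist');cv2.imwrite('pics/w8.png',im[:,:,::-1])
im=cams.capture('side');cv2.imwrite('pics/s8.png',im[:,:,::-1])
crop('pics/c10.png','pics/w8.png',270,150,390,270,5)
crop('pics/c11.png','pics/s8.png',270,110,390,210,6)
z=s['eef_pos'][2]-44.6;print('tip z',z)
print('expected tip',proj(W,[s['eef_pos'][0],s['eef_pos'][1],z],True))
for dx in(-7,7): print(proj(W,[551+dx,-103.5,64],True))
```

```text
16.0 [-3.92971003e-01  5.01258912e-01  1.53249474e+00 -8.58359029e-06
  1.10757775e+00 -1.95634705e+00] [ 551.88262367 -102.8788283   118.48915524] [1.21988160e-04 7.09724017e-01 7.04479809e-01 4.68591452e-05] [ 0.36214039 -0.74042087 -0.16486756] 0.08633336937771406
tip z 73.88915524328988
expected tip [329.21007226 225.76791815]
[328.10219952 209.4517184 ]
[328.21401259 228.96646638]
```

View pics/c10.png

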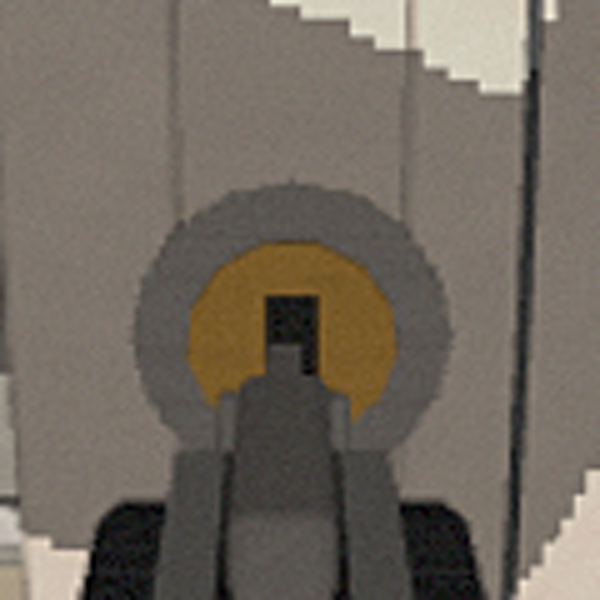

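View pics/c11.png

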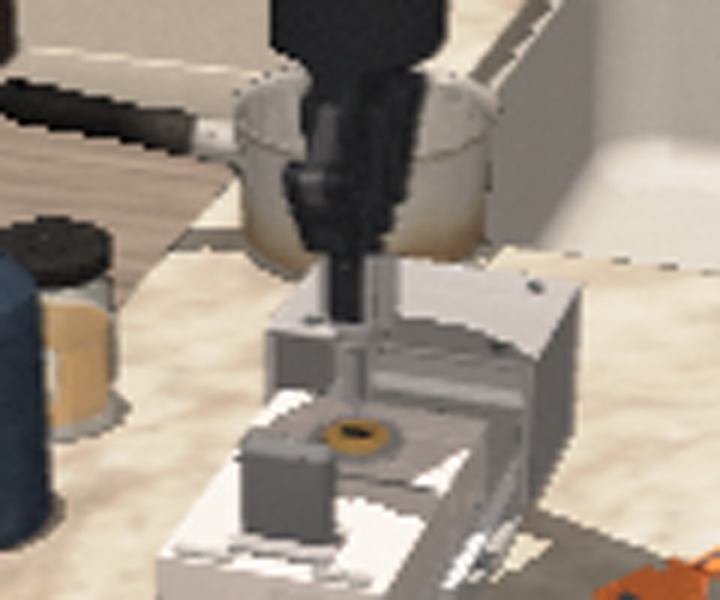

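Call:
play_rows --steps '[[[0.001, -0.001, 0.008], [0, 0, 0]], [[0, 0, 0.008], [0, 0, 0]], [[0, 0, 0.006], [0, 0, 0]], [[0, 0, 0.005], [0, 0, 0]], [[0, 0, 0], [0, 0, 0]]]'

```text
time_s: 16.6
eef_pos: [550.8, -102.0, 97.2]
ee_rot: [-0.0, 0.71, 0.705, -0.0]
force: [0.2, 0.7, -0.7]
grip_width: 0.087
```

Call:
play_rows --steps '[[[0, 0.001, 0.003], [0, 0, 0]], [[0, -0.002, 0.003], [0, 0, 0]], [[0, 0.002, 0.003], [0, 0, 0]], [[0, -0.001, 0], [0, 0, 0]]]'

```text
time_s: 17.0
eef_pos: [550.8, -102.1, 90.8]
ee_rot: [-0.0, 0.71, 0.705, -0.0]
force: [0.4, -0.7, 0.3]
grip_width: 0.094
```

Call:
play_rows --steps '[[[0, 0.0015, 0.003], [0, 0, 0]], [[0, -0.003, 0.003], [0, 0, 0]], [[0, 0.003, 0.003], [0, 0, 0]], [[0, -0.0015, 0.002], [0, 0, 0]], [[0, 0, 0], [0, 0, 0]]]'

```text
time_s: 17.5
eef_pos: [551.0, -102.0, 82.5]
ee_rot: [-0.0, 0.71, 0.705, 0.0]
force: [-0.2, 0.0, -0.1]
grip_width: 0.092
```

Call:
play_rows --steps '[[[0, 0.0015, 0.003], [0, 0, 0]], [[0, -0.003, 0.003], [0, 0, 0]], [[0, 0.003, 0.002], [0, 0, 0]], [[0, -0.0015, 0.001], [0, 0, 0]], [[0, 0, 0], [0, 0, 0]], [[0, 0, 0], [0, 0, 0]]]'

```text
time_s: 18.1
eef_pos: [551.6, -102.2, 76.1]
ee_rot: [0.001, 0.71, 0.704, 0.001]
force: [4.9, -0.5, -0.6]
grip_width: 0.094
```

Run:
```python
from h import *
s=ctrl.sense();print(s['time_s'],s['joints'],s['eef_pos'],s['ee_rot'],s['force'],s['grip_width'])
im=cams.capture('wrist');cv2.imwrite('pics/w9.png',im[:,:,::-1])
im=cams.capture('side');cv2.imwrite('pics/s9.png',im[:,:,::-1])
crop('pics/c12.png','pics/w9.png',230,150,430,270,4)
crop('pics/c13.png','pics/s9.png',270,110,390,210,6)
```

```text
18.1 [-3.92187485e-01  5.55021140e-01  1.57167548e+00  4.67454983e-04
  1.01308690e+00 -1.95581585e+00] [ 551.63269342 -102.19804328   76.12522131] [7.57603229e-04 7.09723209e-01 7.04480028e-01 5.32588633e-04] [ 4.87492055 -0.47553038 -0.63687415] 0.09409433281343538
```

View pics/c12.png

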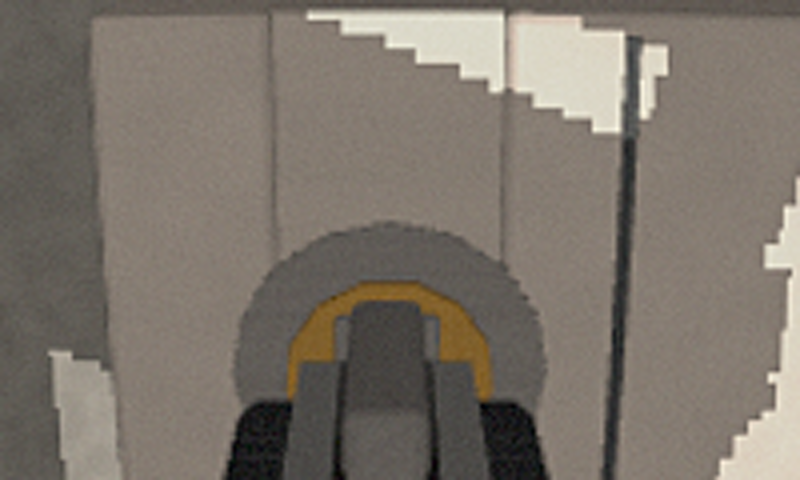

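View pics/c13.png

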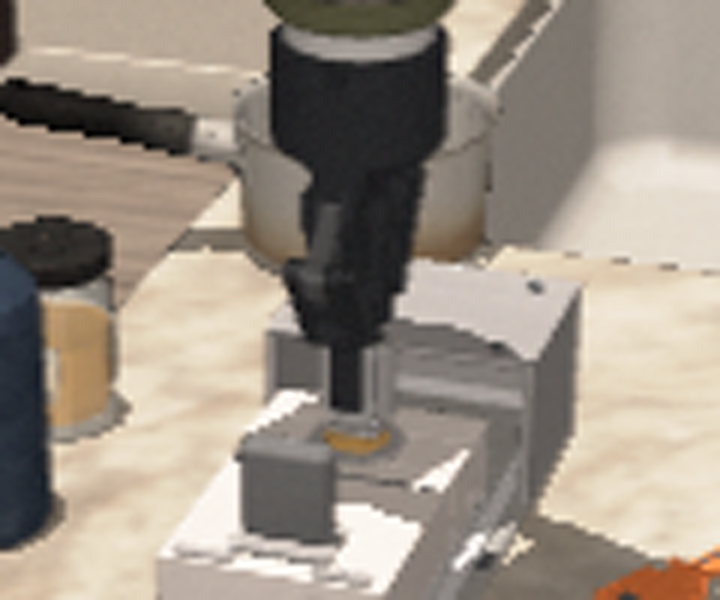

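Call:
play_rows --steps '[[[0, -0.001, 0.001], [0, 0, 0]], [[0, 0, 0.001], [0, 0, 0]], [[0, 0, 0], [0, 0, 0]]]'

```text
time_s: 18.5
eef_pos: [550.8, -102.3, 74.8]
ee_rot: [0.001, 0.71, 0.705, 0.0]
force: [4.8, -0.2, 1.5]
grip_width: 0.093
```

Call:
play_rows --steps '[[[0, 0, 0.001], [0, 0, 0]], [[0, 0, 0.001], [0, 0, 0]], [[0, 0, 0], [0, 0, 0]]]'

```text
time_s: 18.8
eef_pos: [550.9, -102.3, 74.5]
ee_rot: [0.001, 0.71, 0.705, 0.0]
force: [1.5, 0.6, 11.2]
grip_width: 0.09
```

Call:
play_rows --steps '[[[0, 0, 0.0005], [0, 0, 0]], [[0, 0, 0], [0, 0, 0]], [[0, 0, 0], [0, 0, 0.11]], [[0, 0, 0], [0, 0, 0.11]], [[0, 0, 0], [0, 0, 0.11]], [[0, 0, 0], [0, 0, 0.11]], [[0, 0, 0], [0, 0, 0.11]], [[0, 0, 0], [0, 0, 0.11]], [[0, 0, 0], [0, 0, 0.11]], [[0, 0, 0], [0, 0, 0.11]], [[0, 0, 0], [0, 0, 0.11]], [[0, 0, 0], [0, 0, 0.11]], [[0, 0, 0], [0, 0, 0]]]' --squeeze 110

```text
time_s: 20.1
eef_pos: [550.5, -102.5, 74.4]
ee_rot: [0.001, 0.94, 0.342, 0.0]
force: [-1.3, 0.6, 16.1]
grip_width: 0.085
```

Run:
```python
from h import *
s=ctrl.sense();print(s['time_s'],s['joints'],s['eef_pos'],s['force'],s['wrist_torque'],s['grip_width'])
im=cams.capture('wrist');cv2.imwrite('pics/w10.png',im[:,:,::-1])
crop('pics/c14.png','pics/w10.png',200,100,450,280,3)
```

```text
20.1 [-3.92942048e-01  5.55712322e-01  1.57582342e+00 -9.02375814e-04
  1.00851459e+00 -1.09004799e+00] [ 550.52801666 -102.50899743   74.43374182] [-1.31514476  0.59656428 16.08048206] [-0.08796399  0.32084425  0.07643436] 0.08525269051037439
```

View pics/c14.png

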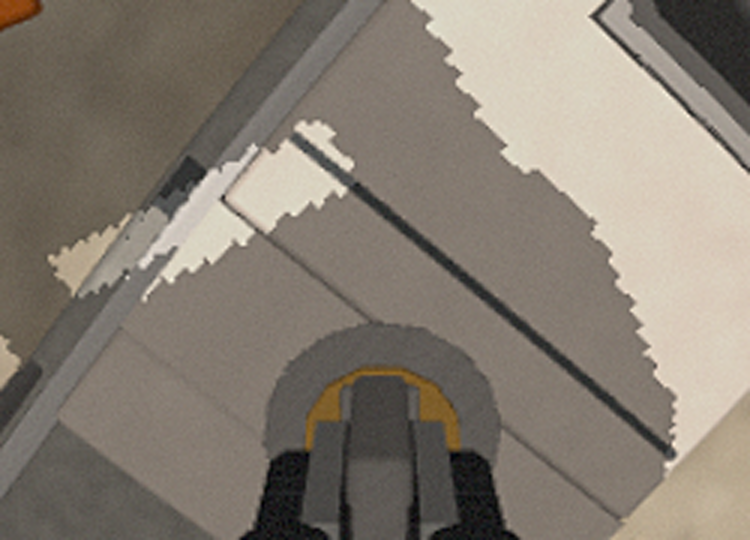

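Call:
play_rows --steps '[[[0, 0, 0], [0, 0, 0.11]], [[0, 0, 0], [0, 0, 0.11]], [[0, 0, 0], [0, 0, 0.11]], [[0, 0, 0], [0, 0, 0.11]], [[0, 0, 0], [0, 0, 0.11]], [[0, 0, 0], [0, 0, 0.11]], [[0, 0, 0], [0, 0, 0.11]], [[0, 0, 0], [0, 0, 0.11]], [[0, 0, 0], [0, 0, 0.11]], [[0, 0, 0], [0, 0, 0.11]], [[0, 0, 0], [0, 0, 0]], [[0, 0, 0], [0, 0, 0]]]'

```text
time_s: 21.35
eef_pos: [550.5, -102.4, 74.4]
ee_rot: [0.0, 0.997, -0.082, 0.001]
force: [-0.6, -0.3, 15.2]
grip_width: 0.09
```

Run:
```python
from h import *
s=ctrl.sense();print(s['time_s'],s['joints'],s['eef_pos'],s['ee_rot'],s['force'],s['wrist_torque'],s['grip_width'])
im=cams.capture('wrist');cv2.imwrite('pics/w11.png',im[:,:,::-1])
crop('pics/c15.png','pics/w11.png',240,170,410,350,3.3)
im=cams.capture('side');cv2.imwrite('pics/s11.png',im[:,:,::-1])
crop('pics/c16.png','pics/s11.png',270,110,390,210,6)
```

```text
21.35 [-3.92815912e-01  5.55756278e-01  1.57588766e+00 -6.21650668e-04
  1.00867014e+00 -2.28480683e-01] [ 550.49262811 -102.35391668   74.38925394] [ 4.45924198e-04  9.96639472e-01 -8.19102268e-02  5.28264435e-04] [-0.61107005 -0.28570757 15.24097168] [0.09191967 0.315245   0.10467619] 0.08993515716427249
```

View pics/c15.png

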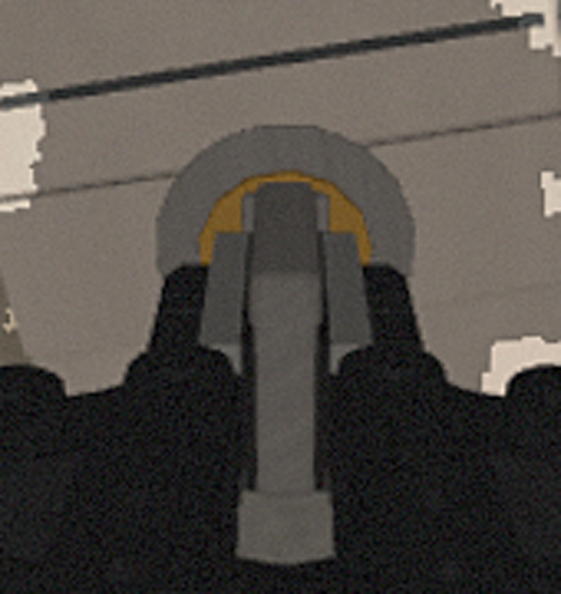

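View pics/c16.png

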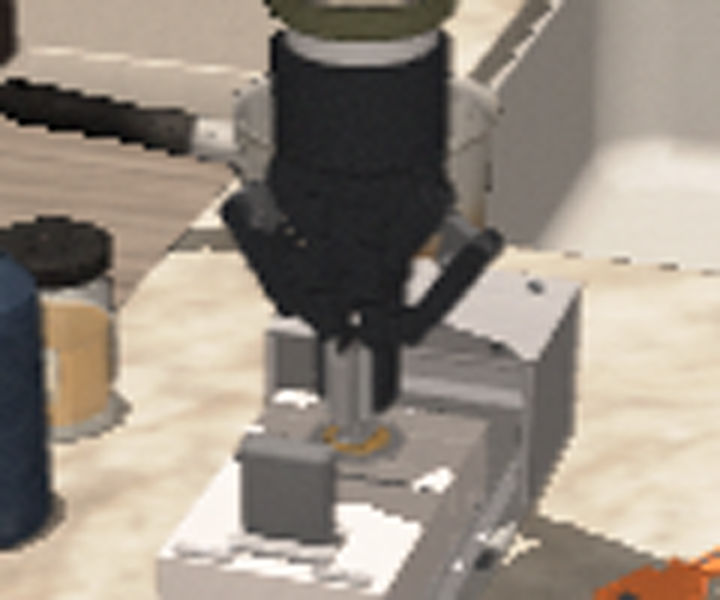

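Call:
play_rows --steps '[[[0, 0, 0], [0, 0, 0.06]], [[0, 0, 0], [0, 0, 0]], [[0, 0, 0], [0, 0, 0]]]'

```text
time_s: 21.75
eef_pos: [550.4, -102.4, 74.4]
ee_rot: [0.0, 0.994, -0.105, 0.0]
force: [-2.2, 0.2, 16.6]
grip_width: 0.087
```

Run:
```python
from h import *
s=ctrl.sense();print(s['time_s'],s['eef_pos'],s['joints'][5],s['force'],s['wrist_torque'],s['grip_width'])
```

```text
21.75 [ 550.35778189 -102.35118229   74.41298406] -0.18141171110359794 [-2.2021304   0.24413605 16.5785688 ] [0.05843593 0.47129537 0.1310582 ] 0.08723278395143204
```

Run:
```python
from h import *
T=cams.camera_info('top')
e=onz(T,(280+524.5/4,150+188/4),80);k=onz(T,(280+401/4,150+188/4),64);print(e,k,k-e)
im=cams.capture('top');cv2.imwrite('pics/t12.png',im[:,:,::-1])
im=cams.capture('side');cv2.imwrite('pics/s12.png',im[:,:,::-1])
```

```text
[ 547.01331656 -159.29791583   80.        ] [ 550.12298617 -100.43964107   64.        ] [  3.10966961  58.85827476 -16.        ]
```

View pics/s12.png

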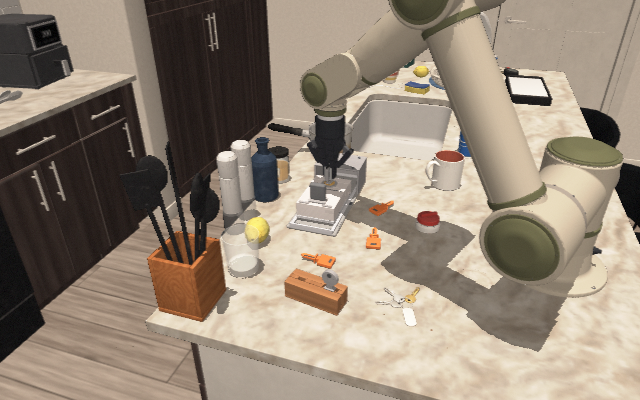

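The keyhole is 58.9 mm from the hood's edge (59 expected in the station). The key is home and turned against the stop. The round-bowed key at (330,280), the lemon at (257,231) and the glass at (242,255) are still where they started. I'm handing in now.

Run:
```python
from rig import ctrl
print(ctrl.finish_job())
s=ctrl.sense();print(s['time_s'],s['eef_pos'],s['joints'][5],s['force'],s['wrist_torque'],s['grip_width'])
```

```text
the job is handed in; nothing more can be done
None
the job is handed in; nothing more can be done
```

I handed the job in at about 22 s of the 61 s limit, with the gripper still holding the key turned. No verdict was reported, and the state could not be read after handing in.

**What I did:**
- I gripped the post and slid the box about 85 mm into the station detent.
- I took the square-bowed key from the block and pushed it home with a small wiggle.
- I turned it about 1.77 rad clockwise and kept the grip commanded at 110 N.

**Last checks:**
- **Box in station:** the keyhole measured 58.9 mm from the hood's edge (59 expected). The pull on the post reversed sign as it passed the detent.
- **Key home:** the fingertips stopped at 74.4 mm, where about 74.6 was expected, with about 11 N of push from the shoulder before the turn.
- **Key turned:** over the last 0.05 rad the wrist torque rose from 0.105 to 0.131 N m. That is more than the spring alone would add, which points to the hard stop. I did not read the plug angle directly.
- **Other things:** the round-bowed key, lemon, glass and orange keys look unmoved in the side view.

**One disagreement:** the top camera read y about 4–5 mm higher than the wrist camera and the arm for the post and keyhole at first. I worked from the wrist camera. The key seated at y about −102.3 mm, between the wrist (−105.3 mm, later −103.5 mm) and top (−100.4 mm) readings.

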